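# Sort salvaged power-supply parts off the repair mat into their bins

### The job

Clear the four salvaged parts (two heat sinks, a transformer and a can capacitor) off the blue mat on the raised work board: slide each one across the mat, without picking it up, and over the far edge so that it drops into the bin that already holds parts of its kind. Leave the tools, bottles and everything else where they are.

Things in the scene. Friction and masses are not known exactly. Their poses are not given: they have to be found in the camera images.
- mat_edge (a point): Middle of the far edge of the work board's top, 60 mm above the bench. x axis: away from the robot, square to the edge, towards the bins; y along the edge; z up. The fixed board's blue silicone mat is flat and runs from here back to x = -295 mm and from y = -210 to +210 mm, with no lip. Bin centres lie 61 mm beyond the edge at y = -119, 0 and +119 mm
- bin_heatsinks_in (a point): Black open-topped bin, fixed, 116 mm square outside, 54 mm high, walls and floor 4 mm, one of three in a row against the far edge of the work board; its rim is 6 mm below the mat. Point: centre of its inner floor; axes as the mat edge's. Holds two finned aluminium heat sinks, fixed, in its half farther from the mat edge (x > 12 mm)
- bin_transformers_in (a point): Black open-topped bin, fixed, 116 mm square outside, 54 mm high, walls and floor 4 mm, one of three in a row against the far edge of the work board; its rim is 6 mm below the mat. Point: centre of its inner floor; axes as the mat edge's. Holds two small transformers, fixed, in its half farther from the mat edge (x > 12 mm)
- bin_capacitors_in (a point): Black open-topped bin, fixed, 116 mm square outside, 54 mm high, walls and floor 4 mm, one of three in a row against the far edge of the work board; its rim is 6 mm below the mat. Point: centre of its inner floor; axes as the mat edge's. Holds two can capacitors, fixed, one standing and one lying, in its half farther from the mat edge (x > 12 mm)
- heatsink_a_c (a point): Extruded aluminium heat sink with seven upright fins along its x, 36 (x) x 32 (y) x 22 mm high, about 35 g. It stands loose on the mat, its z axis up at the start. Point: its centre, half-way up. 
- heatsink_b_c (a point): A second heat sink, the same as heatsink_a: 36 x 32 x 22 mm. It stands loose on the mat, its z axis up at the start. Point: its centre, half-way up. 
- transformer_a_c (a point): Small ferrite-core transformer: dark grey core over a tan taped coil on a black bobbin, 34 (x) x 30 (y) x 28 mm high, about 65 g. It stands loose on the mat, its z axis up at the start. Point: its centre, half-way up. 
- capacitor_a_c (a point): Can capacitor in a dark sleeve, a plain upright cylinder 30 mm diameter x 34 mm high, two short steel pins on top, about 40 g. It stands loose on the mat, its z axis up at the start. Point: its centre, half-way up. 
- flux_bottle_c (a point): Bystander: small white flux bottle with black tip, standing at one side of the mat, 28 mm diameter, 61 mm high. Point: 24 mm above its foot
- solder_spool_c (a point): Bystander: small solder-wire spool standing on the mat's near part, close behind the parts, 36 mm diameter, 32 mm high. Point: its centre
- tweezers_c (a point): Bystander: steel tweezers, 107 mm long (along x), 15 mm wide, 10 mm high, lying at the other side of the mat. Point: near the middle
- screwdriver_c (a point): Bystander: precision screwdriver, 110 mm long (along x), 11 mm thick, lying along the near edge of the mat. Point: on its axis, near the middle
- solvent_bottle_c (a point): Bystander: solvent bottle, 60 mm diameter, 102 mm high, standing on the bench left of the board. Point: 50 mm above the bench
- phone_c (a point): Bystander: opened phone lying on the bench right of the board, 148 (x) x 71 x 8 mm. Point: its centre
- cutters_c (a point): Bystander: side cutters lying on the bench left of the board, 110 mm long (x), 12 mm high. Point: at the pivot

How it is judged (in metres and radians):
At the end, for the whole second after the job is handed in: Each of the four parts lies in the bin of its own kind: its centre within 54 mm of the bin's centre along both of the bin's sides, above the bin's floor and below its rim (less than 50 mm above the inner floor) (x of heatsink_a_c in the frame of bin_heatsinks_in between -0.054 and 0.054 m and y of heatsink_a_c in the frame of bin_heatsinks_in between -0.054 and 0.054 m and z of heatsink_a_c in the frame of bin_heatsinks_in between 0 and 0.05 m and x of heatsink_b_c in the frame of bin_heatsinks_in between -0.054 and 0.054 m and y of heatsink_b_c in the frame of bin_heatsinks_in between -0.054 and 0.054 m and z of heatsink_b_c in the frame of bin_heatsinks_in between 0 and 0.05 m and x of transformer_a_c in the frame of bin_transformers_in between -0.054 and 0.054 m and y of transformer_a_c in the frame of bin_transformers_in between -0.054 and 0.054 m and z of transformer_a_c in the frame of bin_transformers_in between 0 and 0.05 m and x of capacitor_a_c in the frame of bin_capacitors_in between -0.054 and 0.054 m and y of capacitor_a_c in the frame of bin_capacitors_in between -0.054 and 0.054 m and z of capacitor_a_c in the frame of bin_capacitors_in between 0 and 0.05 m); the robot touches nothing.
It fails at once if a part is picked up: its centre rises above 95 mm over the bench, about 20 mm higher than it rests on the mat (height (world z) of any of heatsink_a_c, heatsink_b_c, transformer_a_c, capacitor_a_c above 0.095 m).
It fails at once if the flux bottle, solder spool, tweezers or screwdriver on the mat is pushed more than 30 mm from its place (distance of any of flux_bottle_c, solder_spool_c, tweezers_c, screwdriver_c from where it was at the start of the episode above 0.03 m).
It fails at once if the solvent bottle, phone or cutters on the bench is pushed more than 30 mm from its place (distance of any of solvent_bottle_c, phone_c, cutters_c from where it was at the start of the episode above 0.03 m).
It fails at once if the flux bottle, solder spool or solvent bottle is knocked over (angle between any of flux_bottle_c, solder_spool_c, solvent_bottle_c's own z axis and vertical above 0.6 rad).
It also fails if it takes over 72 s, if anything falls off the work surface, if the arm or the gripper's body presses on something with over 40 N, if the wrist force passes 120 N, or if a joint passes its speed limit or range.

### The arm

A 6-joint arm with a two-finger parallel gripper is mounted at the origin on the work surface. World frame = base frame: x ahead of the robot, y to its left, z up, the work surface at z = 0. Lengths are in m, angles in degrees, forces in N, time in s.
With the tool pointing down it reaches from about 0.25 to 0.725 m from the base axis. Payload 4 kg.
Tool frame: the origin (TCP) lies at the very end of the fingers, on their centre line; the grasp point (between the pads) lies r.pinch_z behind it (r.pinch_z is the distance from the TCP to the grasp point, in m); z points along the fingers, y is the line along which they close (so a half turn about z gives the same grasp; the last joint's range is limited). The gripper opens to 85 mm and grips with 20 to 120 N. Pads are 22 mm wide; open, the fingers measure 114 mm over their backs; the gripper's body (76 mm by 85 mm) begins 54 mm behind the grasp point. The pads swing forward as they close: fully open they stand 13 mm farther back than shut.
Start: joints at [63.426, 13.785, 0.286, 76.501, 0, 90], TCP at [0.224, 0.447, 0.231] pointing down, gripper open.
Joint ranges: [-155.79, 155.79], [-60.16, 107.12], [-62.33, 73.08], [-114, 123.19], [-81.49, 82.49], [-180, 180]. Speed limits (degrees/s): [159.86, 159.86, 180, 180, 180, 180].

### API

Orientations are given as [roll, pitch, yaw] about the fixed x, y, z axes, in that order (R = Rz(yaw) Ry(pitch) Rx(roll)).
In Python, from workcell import sensors, eyes, r gives the robot as it stands.
- The arm moves only by the shell command python3 -m inch 'ROWS' [FORCE]. ROWS is JSON, a list of rows, each an object with "rot": the turn, a rotation vector about the tool's x, y, z in rad, a list of three; "slide": the shift along the tool's x, y, z in mm, a list of three; "gripper": the finger opening in mm, from 0 to 85.4. A call has 1 to 20 rows; each row shifts and turns the commanded pose from where the row before left it, along the tool's axes as they then stand; what a row does not reach is not made up. A row lasts 1/10 s, in which the tool goes at most 50 mm and 8.59 degrees, less where a joint would pass 70% of its speed; a pose out of reach is approached as far as the arm can. A call is refused whole if a number of a shift passes 50 or a number of a turn 0.15, either way. A call with a gripper value outside its range is refused whole. The fingers move at their own pace and stop on an object; FORCE is the grip in N (left out, the last holds). Time passes only in rows, so rows that do not move let the fingers close. It gives the time, the measured TCP pose, the force, the opening and the grip force at its end, in the units of the state.
- sensors.read_state(): the state, without advancing time (a new reading comes with each control period).
- eyes.grab_frame(name): name is "side" or "top" or "wrist"; returns (picture, depth): 400x640x3 uint8, red, green, blue; 400x640 float32, m along the optical axis (not along the pixel's ray), 0 where there is no reading.
- eyes.camera_params(name): a dict with "fov_y" (degrees; the focal length in pixels is half the picture's height over the tangent of half this angle, whatever the lens; pixels are square), "cx", "cy" (the principal point, pixels), "R" (3x3) and "t" (3): a world point X has camera coordinates R X + t. Camera axes: x right, y down, z forward; pixel columns grow to the right and rows downward; lengths in m; the calibration is good to about 2 mm. The wrist camera is an equidistant fisheye: a pixel r from the principal point sees the ray r / f radians off the axis. A picture is of the moment at which its call begins: read the wrist's pose just before it. camera_params takes no time and is no camera call; for the wrist camera it gives the pose at the moment of the call.
- r.close_job(): hands the job in; it is judged then, once.
The state is a dict: "clock": time; "joint_positions": joint angles; "joint_vel": joint speeds; "effort": joint torques, N m; "tool_pos": TCP position; "tcp_rot": TCP orientation; "wrist_force": force on the tool from outside, world axes, zero at the start; "wrist_torque": the same for the moment, N m; "opening": finger opening in m; "finger_force": force on a finger pad.
Only numpy, scipy, OpenCV 4.12 (cv2) and the standard library are available. Lean on these libraries where they do the work, as an engineer would, in place of code of your own. Each camera call takes 0.05 s, during which the arm holds its last target. There are 200 camera calls.

## Working session

There is one attempt and no reset: what is moved stays moved. The work goes in short steps, Python scripts to look and compute and a shell command to move; the robot and the scene stay as the last step left them, time stands still between calls to the robot, and variables do not carry over. Pictures are saved under pics/ and viewed, at most 10 in all, crops included, and the job is handed in when it is done.

```bash
ls; mkdir -p pics; python3 - <<'E'
from workcell import sensors, eyes, r
import cv2, numpy as np
for n in ["top","side"]:
    p,d=eyes.grab_frame(n); cv2.imwrite(f"pics/{n}0.png",p[:,:,::-1]); np.save(f"{n}0.npy",d)
    print(n,eyes.camera_params(n))
print(sensors.read_state(), r.pinch_z)
E
```

```text
pics
top {'fov_y': 52.7812025582179, 'cx': 327.41313026992907, 'cy': 199.8639041375309, 'R': array([[-0.00462248, -0.99998598,  0.0025814 ],
       [-0.99443294,  0.00432503, -0.10528256],
       [ 0.10526992, -0.00305369, -0.994439  ]]), 't': array([0.03489797, 0.53097374, 1.22198686])}
side {'fov_y': 50.95091418965029, 'cx': 310.4048734080715, 'cy': 200.73926318563448, 'R': array([[ 6.92706095e-01, -7.21219827e-01, -4.76468733e-04],
       [-4.13785776e-01, -3.96885310e-01, -8.19306647e-01],
       [ 5.90711096e-01,  5.67735864e-01, -5.73355379e-01]]), 't': array([-0.36288874,  0.31044632,  0.69234216])}
{'clock': 0.1, 'joint_positions': array([ 6.34264518e+01,  1.38265034e+01,  2.21105623e-01,  7.65011586e+01,
       -1.26596104e-03,  9.00003871e+01]), 'joint_vel': array([ 0.0791807 , -0.14998232,  0.12909274, -0.02310661,  0.05662358,
       -0.11629489]), 'effort': array([ 2.55726917e-05, -3.73138511e+01,  2.53009593e+01,  1.08446163e-02,
        7.22299455e-05,  2.71396132e-06]), 'tool_pos': array([0.22342667, 0.44667272, 0.23051181]), 'tcp_rot': array([-1.79893444e+02,  1.26667879e-03,  1.53426067e+02]), 'wrist_force': array([-3.70533615e-01,  4.31943689e-05, -4.24402276e-01]), 'wrist_torque': array([0.01986303, 0.02668238, 0.0140838 ]), 'finger_force': 0.0, 'opening': 0.08546177511785866} 0.0187
```

View pics/top0.png

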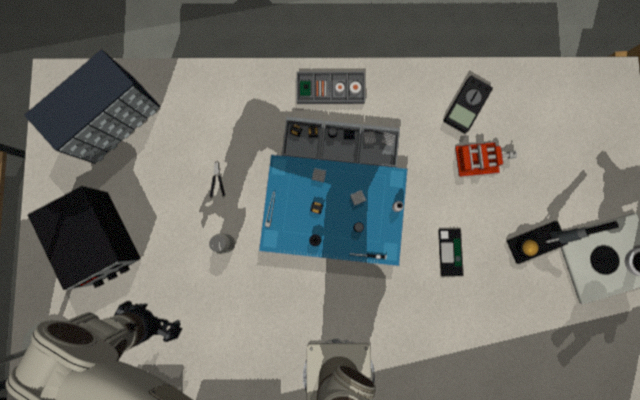

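View pics/side0.png

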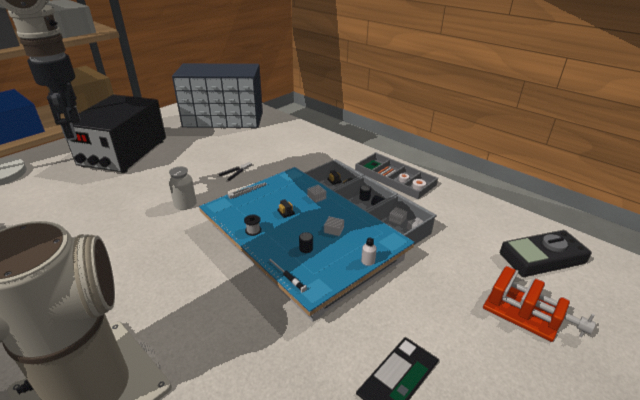

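The top view shows, left to right, the transformer bin (302,140), capacitor bin (342,142) and heat-sink bin (380,147). The parts are heat sinks at (318,174) and (358,198), the transformer at (316,206) and the capacitor at (358,227). The spool is at (315,240), the flux bottle at (398,205). Next I'll enlarge the crop.

```bash
python3 - <<'E'
import cv2
a=cv2.imread("pics/top0.png")[110:275,250:420]
a=cv2.convertScaleAbs(a,alpha=1.6)
cv2.imwrite("pics/top0c.png",cv2.resize(a,None,fx=3.6,fy=3.6,interpolation=cv2.INTER_CUBIC))
a=cv2.imread("pics/side0.png")[150:320,190:450]
a=cv2.convertScaleAbs(a,alpha=1.3)
cv2.imwrite("pics/side0c.png",cv2.resize(a,None,fx=3,fy=3,interpolation=cv2.INTER_CUBIC))
E
cat > h.py <<'E'
import numpy as np
from workcell import eyes
def ray(cam,u,v):
    c=eyes.camera_params(cam); f=200/np.tan(np.radians(c["fov_y"])/2)
    R=np.array(c["R"]); t=np.array(c["t"])
    return -R.T@t, R.T@np.array([(u-c["cx"])/f,(v-c["cy"])/f,1])
def at(cam,u,v,z):
    o,d=ray(cam,u,v); return (o+d*(z-o[2])/d[2])[:2]
def proj(cam,X):
    c=eyes.camera_params(cam); f=200/np.tan(np.radians(c["fov_y"])/2)
    x=np.array(c["R"])@np.array(X)+np.array(c["t"]); return c["cx"]+f*x[0]/x[2], c["cy"]+f*x[1]/x[2]
E
```

```text
(no output)
```

View pics/top0c.png

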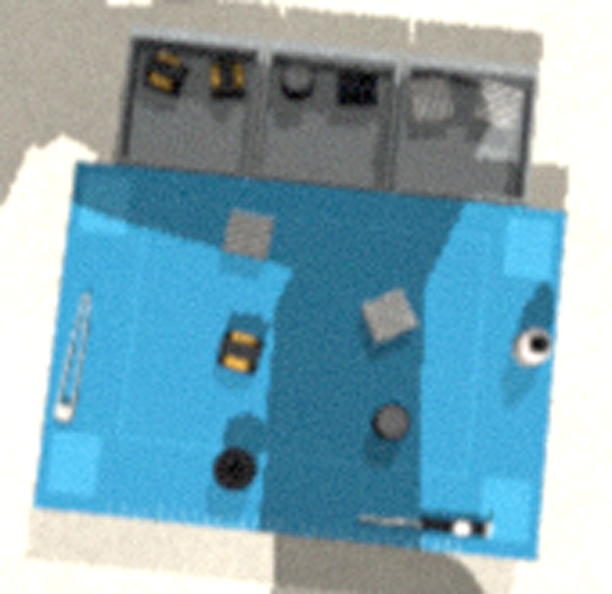

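View pics/side0c.png

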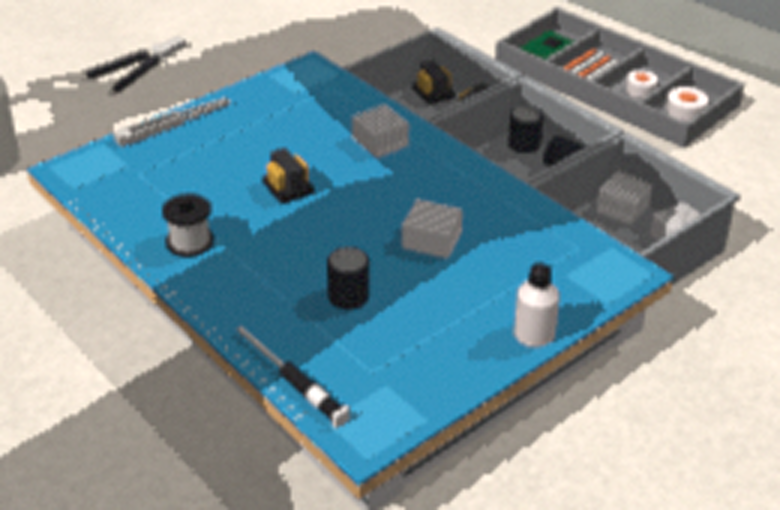

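The enlarged views show mat corners at crop pixels (78,162), (567,210), (36,507) and (538,558). Part tops are at heat sink A (249,234), heat sink B (388,315), transformer (241,351) and capacitor (391,421). The spool top is at (234,467) and the flux bottle tip at (540,345).

```bash
cat >> h.py <<'E'
def T(x,y,z): return at("top",250+(x+.5)/3.6-.5,110+(y+.5)/3.6-.5,z)
FL,FR=T(78,162,.06),T(567,210,.06)
M=(FL+FR)/2; ey=(FL-FR)/np.linalg.norm(FL-FR); ex=np.array([ey[1],-ey[0]])
def board(p): q=np.asarray(p)[:2]-M; return np.array([q@ex,q@ey])*1000
E
python3 - <<'E'
from h import *
print(FL,FR,"len",np.linalg.norm(FL-FR),"M",M,"yaw",np.degrees(np.arctan2(ex[1],ex[0])))
for n,x,y,z in [("NL",36,507,.06),("NR",538,558,.06),("hsA",249,234,.082),("hsB",388,315,.082),("tr",241,351,.088),("cap",391,421,.094),("spool",234,467,.092),("flux",540,345,.121),("tw1",86,295,.07),("tw2",64,412,.07),("sd1",360,518,.066),("sd2",490,528,.066)]:
    p=T(x,y,z); print(n,p.round(4),board(p).round(0))
S=lambda x,y,z: at("side",190+(x+.5)/3-.5,150+(y+.5)/3-.5,z)
for n,x,y,z in [("cap",348,262,.094),("hsA",381,122,.082),("hsB",433,217,.082),("tr",289,165,.088),("spool",186,210,.092)]:
    p=S(x,y,z); print("side",n,p.round(4),board(p).round(0))
E
```

```text
[0.66748316 0.20346334] [ 0.62443971 -0.21087271] len 0.41656584219336784 M [ 0.64596144 -0.00370469] yaw -5.9309175899943325
NL [0.3769 0.2353] [-292.  210.]
NR [ 0.3332 -0.1795] [-293. -207.]
hsA [0.6013 0.058 ] [-51.  57.]
hsB [ 0.5332 -0.0564] [-107.  -64.]
tr [0.5034 0.0647] [-149.   53.]
cap [ 0.4454 -0.0569] [-194.  -74.]
spool [0.4089 0.0704] [-243.   49.]
flux [ 0.5042 -0.1741] [-123. -184.]
tw1 [0.5524 0.1943] [-114.  187.]
tw2 [0.455  0.2115] [-212.  194.]
sd1 [ 0.3668 -0.0325] [-275.  -58.]
sd2 [ 0.3582 -0.1395] [-272. -165.]
side cap [ 0.4441 -0.0631] [-195.  -80.]
side hsA [0.5999 0.0517] [-52.  50.]
side hsB [ 0.5343 -0.0622] [-105.  -70.]
side tr [0.5006 0.0558] [-151.   44.]
side spool [0.4062 0.0647] [-246.   43.]
```

Top and side measurements agree to about 6 mm, and the mat measures 417 x 293 mm against 420 x 295 mm. The bins from left to right hold transformers, capacitors and heat sinks. My plan is to straddle each part with the fingers across the slide direction, slide it along the mat and let go just past the edge. Heat sink A goes first. I'll move over it, then turn the tool square to the board.

```bash
python3 -m inch '[{"rot":[0,0,0],"slide":[-36.5,-13,0],"gripper":85},{"rot":[0,0,0],"slide":[-36.5,-13,0],"gripper":85},{"rot":[0,0,0],"slide":[-36.5,-13,0],"gripper":85},{"rot":[0,0,0],"slide":[-36.5,-13,0],"gripper":85},{"rot":[0,0,0],"slide":[-36.5,-13,0],"gripper":85},{"rot":[0,0,0],"slide":[-36.5,-13,0],"gripper":85},{"rot":[0,0,0],"slide":[-36.5,-13,0],"gripper":85},{"rot":[0,0,0],"slide":[-36.5,-13,0],"gripper":85},{"rot":[0,0,0],"slide":[-36.5,-13,0],"gripper":85},{"rot":[0,0,0],"slide":[-36.5,-13,0],"gripper":85},{"rot":[0,0,0],"slide":[-36.5,-13,0],"gripper":85},{"rot":[0,0,0],"slide":[-36.5,-13,0],"gripper":85},{"rot":[0,0,0],"slide":[-36.5,-13,0],"gripper":85},{"rot":[0,0,0],"slide":[-36.5,-13,0],"gripper":85}]' 20
python3 -m inch '[{"rot":[0,0,0.14],"slide":[0,0,0],"gripper":85},{"rot":[0,0,0.14],"slide":[0,0,0],"gripper":85},{"rot":[0,0,0.14],"slide":[0,0,0],"gripper":85},{"rot":[0,0,0.14],"slide":[0,0,0],"gripper":85},{"rot":[0,0,0.14],"slide":[0,0,0],"gripper":85},{"rot":[0,0,0.14],"slide":[0,0,0],"gripper":85},{"rot":[0,0,0.14],"slide":[0,0,0],"gripper":85},{"rot":[0,0,0.14],"slide":[0,0,0],"gripper":85},{"rot":[0,0,0.14],"slide":[0,0,0],"gripper":85},{"rot":[0,0,0.14],"slide":[0,0,0],"gripper":85},{"rot":[0,0,0.14],"slide":[0,0,0],"gripper":85},{"rot":[0,0,0.14],"slide":[0,0,0],"gripper":85},{"rot":[0,0,0.14],"slide":[0,0,0],"gripper":85},{"rot":[0,0,0.14],"slide":[0,0,0],"gripper":85},{"rot":[0,0,0.14],"slide":[0,0,0],"gripper":85},{"rot":[0,0,0.14],"slide":[0,0,0],"gripper":85},{"rot":[0,0,0.14],"slide":[0,0,0],"gripper":85},{"rot":[0,0,0.14],"slide":[0,0,0],"gripper":85},{"rot":[0,0,0.14],"slide":[0,0,0],"gripper":85},{"rot":[0,0,0.12],"slide":[0,0,0],"gripper":85}]' 20
cat >> h.py <<'E'
from workcell import sensors
from scipy.spatial.transform import Rotation
M=np.array([.6455,-.0067])
P=dict(hsA=(.6006,.0548),hsB=(.5338,-.0593),tr=(.502,.0602),cap=(.4448,-.060))
def W(b): return M+(b[0]*ex+b[1]*ey)/1000
def go(w,z):
    s=sensors.read_state(); R=Rotation.from_euler("xyz",s["tcp_rot"],degrees=True)
    d=R.inv().apply(np.array([*w,z])-s["tool_pos"])*1000
    print("t",round(s["clock"],2),"pos",s["tool_pos"].round(4),"rot",s["tcp_rot"].round(2),"board",board(s["tool_pos"]).round(1),"slide",d.round(1))
E
python3 - <<'E'
from h import *
import cv2
go(P["hsA"],.063)
c=eyes.camera_params("wrist"); p,d=eyes.grab_frame("wrist"); cv2.imwrite("pics/w1.png",p[:,:,::-1])
f=200/np.tan(np.radians(c["fov_y"])/2); R=np.array(c["R"]);t=np.array(c["t"])
for n,(x,y),z in [(k,P[k],z) for k,z in zip(P,(.082,.082,.088,.094))]+[("FL",W((0,210)),.06),("FR",W((0,-210)),.06),("M",M,.06)]:
    v=R@np.array([x,y,z])+t; th=np.arctan2(np.hypot(v[0],v[1]),v[2]); q=f*th*v[:2]/np.hypot(v[0],v[1])
    print(n,(q+[c["cx"],c["cy"]]).round(0))
E
```

```text
clock: 1.5
tool_pos: [0.5999, 0.0545, 0.2307]
tcp_rot: [-180.0, -0.1, 153.4]
wrist_force: [0.3, 1.0, 0.4]
opening: 0.0847
finger_force: 0.0
clock: 3.5
tool_pos: [0.5997, 0.0054, 0.2305]
tcp_rot: [-177.5, 0.2, -0.7]
wrist_force: [-0.0, 0.5, 0.7]
opening: 0.0854
finger_force: 0.0
t 3.5 pos [0.5997 0.0054 0.2305] rot [-177.53    0.23   -0.65] board [-46.8   7.3] slide [  1.  -42.2 169.5]
hsA [276. 187.]
hsB [389. 250.]
tr [276. 278.]
cap [384. 324.]
FL [153. 128.]
FR [518. 165.]
M [339. 139.]
```

View pics/w1.png

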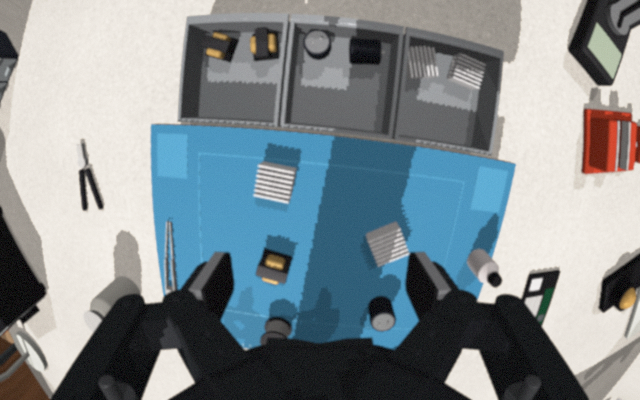

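The wrist view shows heat sink A at (275,183), heat sink B at (388,244), the transformer at (275,268), the capacitor top near (384,318) and mat corners at (152,126) and (514,163). All are within a few pixels of my predictions. The turn left the tool 49 mm off with a slight tilt, so I'll correct that before going down.

```bash
python3 -m inch '[{"rot":[-0.014,0,0.03],"slide":[0,-16,0],"gripper":85},{"rot":[-0.014,0,0.03],"slide":[0,-16,0],"gripper":85},{"rot":[-0.015,-0.004,0.032],"slide":[0,-15,0],"gripper":85},{"rot":[0,0,0],"slide":[0,0,0],"gripper":85}]' 20
python3 - <<'E'
from h import *
go(P["hsA"],.063)
E
```

```text
clock: 3.95
tool_pos: [0.5997, 0.0006, 0.2333]
tcp_rot: [-177.7, 0.6, -1.0]
wrist_force: [0.1, 0.2, 0.1]
opening: 0.0848
finger_force: 0.0
t 3.95 pos [0.5997 0.0006 0.2333] rot [-177.73    0.62   -1.04] board [-46.3   2.5] slide [  1.8 -47.4 172.3]
```

```bash
python3 - <<'E'
from h import *
s=sensors.read_state(); print(s["joint_positions"].round(2), s["joint_vel"].round(2), s["effort"].round(1))
E
```

```text
[ -1.1   25.87  17.85  82.6    2.27 179.95] [ 0.16 -0.05 -0.35 -0.4   0.23 -0.03] [ -0.2 -47.4  25.6   0.1   0.1   0. ]
```

Joint 6 is at its limit: its angle equals q1 + 180 minus the yaw. I'll use the other half-turn instead, yaw about +174, which puts joint 6 mid-range.

```bash
python3 -m inch '[{"rot":[0,0,-0.15],"slide":[0,0,0],"gripper":85},{"rot":[0,0,-0.15],"slide":[0,0,0],"gripper":85},{"rot":[0,0,-0.15],"slide":[0,0,0],"gripper":85},{"rot":[0,0,-0.15],"slide":[0,0,0],"gripper":85},{"rot":[0,0,-0.15],"slide":[0,0,0],"gripper":85},{"rot":[0,0,-0.15],"slide":[0,0,0],"gripper":85},{"rot":[0,0,-0.15],"slide":[0,0,0],"gripper":85},{"rot":[0,0,-0.15],"slide":[0,0,0],"gripper":85},{"rot":[0,0,-0.15],"slide":[0,0,0],"gripper":85},{"rot":[0,0,-0.15],"slide":[0,0,0],"gripper":85},{"rot":[0,0,-0.15],"slide":[0,0,0],"gripper":85},{"rot":[0,0,-0.15],"slide":[0,0,0],"gripper":85},{"rot":[0,0,-0.15],"slide":[0,0,0],"gripper":85},{"rot":[0,0,-0.15],"slide":[0,0,0],"gripper":85},{"rot":[0,0,-0.15],"slide":[0,0,0],"gripper":85},{"rot":[0,0,-0.15],"slide":[0,0,0],"gripper":85},{"rot":[0,0,-0.15],"slide":[0,0,0],"gripper":85},{"rot":[0,0,-0.15],"slide":[0,0,0],"gripper":85},{"rot":[0,0,-0.15],"slide":[0,0,0],"gripper":85},{"rot":[0,0,-0.06],"slide":[0,0,0],"gripper":85}]' 20
python3 - <<'E'
from h import *
go(P["hsA"],.063)
s=sensors.read_state(); print(s["joint_positions"].round(2))
E
```

```text
clock: 5.95
tool_pos: [0.5996, 0.0007, 0.2333]
tcp_rot: [177.9, -1.1, 165.9]
wrist_force: [-0.1, 0.5, 0.1]
opening: 0.085
finger_force: 0.0
t 5.95 pos [0.5996 0.0007 0.2333] rot [177.91  -1.1  165.94] board [-46.4   2.7] slide [  8.9  46.5 172.3]
[-1.08 25.85 17.82 82.58  2.28 12.99]
```

```bash
cat >> h.py <<'E'
def go(w,z,yaw=174.07):
    s=sensors.read_state(); R=Rotation.from_euler("xyz",s["tcp_rot"],degrees=True); Rt=Rotation.from_euler("xyz",[180,0,yaw],degrees=True)
    print("t",round(s["clock"],2),"pos",s["tool_pos"].round(4),"rot",s["tcp_rot"].round(1),"board",board(s["tool_pos"]).round(1),"turn",(R.inv()*Rt).as_rotvec().round(3),"then slide",(Rt.inv().apply(np.array([*w,z])-s["tool_pos"])*1000).round(1))
E
python3 - <<'E'
from h import *
go(P["hsA"],.063)
E
```

```text
t 5.95 pos [0.5996 0.0007 0.2333] rot [177.9  -1.1 165.9] board [-46.4   2.7] turn [ 0.038 -0.017 -0.142] then slide [  4.6  53.9 170.3]
```

```bash
python3 -m inch '[{"rot":[0.038,-0.017,-0.14],"slide":[0,0,0],"gripper":85},{"rot":[0,0,0],"slide":[2,18,10],"gripper":85},{"rot":[0,0,0],"slide":[2.5,18,30],"gripper":85},{"rot":[0,0,0],"slide":[0,18,40],"gripper":85},{"rot":[0,0,0],"slide":[0,0,40],"gripper":85},{"rot":[0,0,0],"slide":[0,0,0],"gripper":85}]' 20
python3 - <<'E'
from h import *
go(P["hsA"],.063)
E
```

```text
clock: 6.55
tool_pos: [0.596, 0.0549, 0.107]
tcp_rot: [-179.8, -0.7, 173.8]
wrist_force: [-0.7, -1.0, -1.0]
opening: 0.085
finger_force: 0.0
t 6.55 pos [0.596  0.0549 0.107 ] rot [-179.8   -0.7  173.8] board [-55.6  56.2] turn [-0.003 -0.013 -0.005] then slide [-4.6  0.4 44. ]
```

```bash
python3 -m inch '[{"rot":[0,-0.01,-0.005],"slide":[-4.5,0,14],"gripper":85},{"rot":[0,0,0],"slide":[0,0,16],"gripper":70},{"rot":[0,0,0],"slide":[0,0,14],"gripper":50},{"rot":[0,0,0],"slide":[0,0,0],"gripper":28},{"rot":[0,0,0],"slide":[0,0,0],"gripper":28},{"rot":[0,0,0],"slide":[0,0,0],"gripper":28},{"rot":[0,0,0],"slide":[0,0,0],"gripper":28},{"rot":[0,0,0],"slide":[0,0,0],"gripper":28},{"rot":[0,0,0],"slide":[0,0,0],"gripper":28}]' 20
python3 - <<'E'
from h import *
go(W((-30,-146)),.063)
go(W((28,-146)),.063)
E
```

```text
clock: 7.45
tool_pos: [0.6065, 0.0534, 0.0704]
tcp_rot: [-180.0, 0.7, 173.9]
wrist_force: [-0.1, -0.8, 2.4]
opening: 0.0361
finger_force: 21.2
t 7.45 pos [0.6065 0.0534 0.0704] rot [-180.     0.7  173.9] board [-45.   55.7] turn [-0.     0.012 -0.003] then slide [ -15.  -201.7    7.4]
t 7.45 pos [0.6065 0.0534 0.0704] rot [-180.     0.7  173.9] board [-45.   55.7] turn [-0.     0.012 -0.003] then slide [ -73.  -201.7    7.4]
```

```bash
python3 -m inch '[{"rot":[0,0,0],"slide":[-5,-10,0],"gripper":28},{"rot":[0,0,0],"slide":[-5,-15,0],"gripper":28},{"rot":[0,0,0],"slide":[-5,-20,0],"gripper":28},{"rot":[0,0,0],"slide":[0,-20,0],"gripper":28},{"rot":[0,0,0],"slide":[0,-20,0],"gripper":28},{"rot":[0,0,0],"slide":[0,-20,0],"gripper":28},{"rot":[0,0,0],"slide":[0,-20,0],"gripper":28},{"rot":[0,0,0],"slide":[0,-20,0],"gripper":28},{"rot":[0,0,0],"slide":[0,-20,0],"gripper":28},{"rot":[0,0,0],"slide":[0,-20,0],"gripper":28},{"rot":[0,0,0],"slide":[0,-15,0],"gripper":28},{"rot":[0,0,0],"slide":[-10,0,0],"gripper":28},{"rot":[0,0,0],"slide":[-12,0,0],"gripper":28},{"rot":[0,0,0],"slide":[0,0,0],"gripper":28}]' 20
python3 - <<'E'
from h import *
go(W((27,-146)),.068)
E
```

```text
clock: 8.85
tool_pos: [0.6226, -0.1524, 0.0704]
tcp_rot: [-179.8, 0.7, 173.8]
wrist_force: [1.7, -2.0, 4.7]
opening: 0.0365
finger_force: 21.3
t 8.85 pos [ 0.6226 -0.1524  0.0704] rot [-179.8    0.7  173.8] board [  -7.8 -147.3] turn [-0.003  0.012 -0.005] then slide [-34.8   1.3   2.4]
```

```bash
python3 -m inch '[{"rot":[0,0,0],"slide":[-12,0,0],"gripper":28},{"rot":[0,0,0],"slide":[-12,0,0],"gripper":28},{"rot":[0,0,0],"slide":[-12,0,0],"gripper":28},{"rot":[0,0,0],"slide":[0,0,0],"gripper":60},{"rot":[0,0,0],"slide":[0,0,0],"gripper":70},{"rot":[0,0,0],"slide":[0,0,0],"gripper":85},{"rot":[0,0,0],"slide":[0,0,0],"gripper":85},{"rot":[0,0,0],"slide":[0,0,-15],"gripper":85},{"rot":[0,0,0],"slide":[0,0,-25],"gripper":85},{"rot":[0,0,0],"slide":[20,0,-30],"gripper":85},{"rot":[0,0,0],"slide":[30,0,0],"gripper":85}]' 20
python3 - <<'E'
from h import *
import cv2
go(P["hsB"],.11,195.4); go(P["hsB"],.11)
p,d=eyes.grab_frame("top"); a=cv2.convertScaleAbs(p[:,:,::-1][110:275,250:420],alpha=1.6); cv2.imwrite("pics/t2.png",cv2.resize(a,None,fx=3.6,fy=3.6,interpolation=cv2.INTER_CUBIC))
E
```

```text
clock: 9.95
tool_pos: [0.6101, -0.1486, 0.1444]
tcp_rot: [-179.9, 1.2, 173.9]
wrist_force: [0.9, 0.6, 0.6]
opening: 0.085
finger_force: 0.0
t 9.95 pos [ 0.6101 -0.1486  0.1444] rot [-179.9    1.2  173.9] board [ -20.5 -144.8] turn [-0.006  0.02  -0.374] then slide [ 49.9 106.3  34.4]
t 9.95 pos [ 0.6101 -0.1486  0.1444] rot [-179.9    1.2  173.9] board [ -20.5 -144.8] turn [-0.002  0.02  -0.002] then slide [85.1 80.9 34.4]
```

View pics/t2.png

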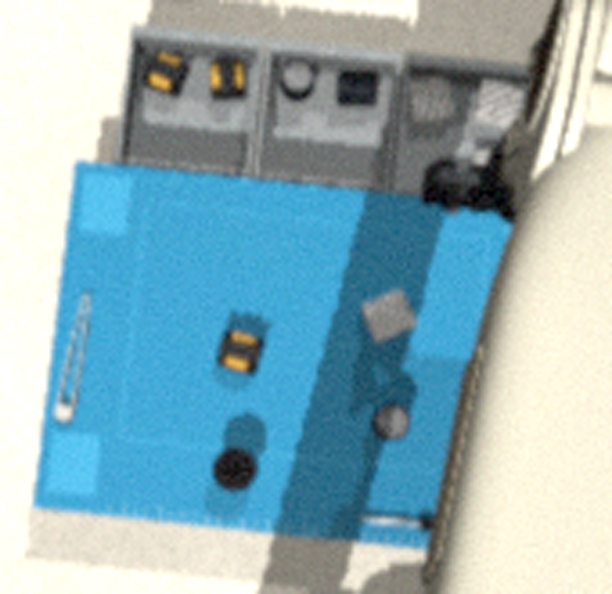

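Heat sink A has left the mat over the heat-sink bin and nothing else has moved. Heat sink B is at (388,315), turned about 21° to the board, so I'll match that yaw and go down to it.

```bash
python3 -m inch '[{"rot":[0,0.01,-0.125],"slide":[0,0,0],"gripper":85},{"rot":[0,0.01,-0.125],"slide":[0,0,0],"gripper":85},{"rot":[-0.005,0,-0.124],"slide":[0,0,0],"gripper":85},{"rot":[0,0,0],"slide":[12,26,0],"gripper":85},{"rot":[0,0,0],"slide":[12,26,0],"gripper":85},{"rot":[0,0,0],"slide":[13,27,10],"gripper":85},{"rot":[0,0,0],"slide":[13,27,24],"gripper":85},{"rot":[0,0,0],"slide":[0,0,0],"gripper":85}]' 20
python3 - <<'E'
from h import *
go(P["hsB"],.067,195.4)
E
```

```text
clock: 10.8
tool_pos: [0.5227, -0.0559, 0.1028]
tcp_rot: [179.4, -1.2, -164.5]
wrist_force: [-0.2, 0.1, -0.2]
opening: 0.085
finger_force: 0.0
t 10.8 pos [ 0.5227 -0.0559  0.1028] rot [ 179.4   -1.2 -164.5] board [-117.1  -61.7] turn [ 0.011 -0.021  0.002] then slide [-9.8 -6.2 35.8]
```

```bash
python3 -m inch '[{"rot":[0.011,-0.02,0],"slide":[-9,-6,10],"gripper":85},{"rot":[0,0,0],"slide":[0,0,12],"gripper":85},{"rot":[0,0,0],"slide":[0,0,12],"gripper":60},{"rot":[0,0,0],"slide":[0,0,0],"gripper":40},{"rot":[0,0,0],"slide":[0,0,0],"gripper":26},{"rot":[0,0,0],"slide":[0,0,0],"gripper":26},{"rot":[0,0,0],"slide":[0,0,0],"gripper":26},{"rot":[0,0,0],"slide":[0,0,0],"gripper":26},{"rot":[0,0,0],"slide":[0,0,0],"gripper":26}]' 20
python3 - <<'E'
from h import *
go(W((-8,-94)),.067); go(W((30,-94)),.067); 
E
```

```text
clock: 11.7
tool_pos: [0.5408, -0.0622, 0.0728]
tcp_rot: [-179.7, 0.6, -164.7]
wrist_force: [-0.7, 0.0, -0.8]
opening: 0.0352
finger_force: 21.4
t 11.7 pos [ 0.5408 -0.0622  0.0728] rot [-179.7    0.6 -164.7] board [-98.5 -66. ] turn [-0.003  0.012  0.371] then slide [-90.5 -28.    5.8]
t 11.7 pos [ 0.5408 -0.0622  0.0728] rot [-179.7    0.6 -164.7] board [-98.5 -66. ] turn [-0.003  0.012  0.371] then slide [-128.5  -28.     5.8]
```

```bash
python3 -m inch '[{"rot":[0,0,0.12],"slide":[0,0,0],"gripper":26},{"rot":[0,0,0.12],"slide":[0,0,0],"gripper":26},{"rot":[0,0,0.12],"slide":[0,0,0],"gripper":26},{"rot":[0,0,0],"slide":[-13,-4,0],"gripper":26},{"rot":[0,0,0],"slide":[-13,-4,0],"gripper":26},{"rot":[0,0,0],"slide":[-13,-4,0],"gripper":26},{"rot":[0,0,0],"slide":[-13,-4,0],"gripper":26},{"rot":[0,0,0],"slide":[-13,-4,0],"gripper":26},{"rot":[0,0,0],"slide":[-13,-4,0],"gripper":26},{"rot":[0,0,0],"slide":[-13,-4,0],"gripper":26},{"rot":[0,0,0],"slide":[0,0,0],"gripper":26}]' 20
python3 - <<'E'
from h import *
go(W((30,-94)),.067); 
E
```

```text
clock: 12.8
tool_pos: [0.6301, -0.0991, 0.0737]
tcp_rot: [-179.9, 0.7, 174.7]
wrist_force: [0.0, 1.1, -0.7]
opening: 0.0352
finger_force: 21.4
t 12.8 pos [ 0.6301 -0.0991  0.0737] rot [-179.9    0.7  174.7] board [ -5.8 -93.5] turn [-0.001  0.013  0.011] then slide [-35.8  -0.5   6.7]
```

```bash
python3 -m inch '[{"rot":[0,0,0],"slide":[-12,0,0],"gripper":26},{"rot":[0,0,0],"slide":[-12,0,0],"gripper":26},{"rot":[0,0,0],"slide":[-11,0,0],"gripper":26},{"rot":[0,0,0],"slide":[0,0,0],"gripper":60},{"rot":[0,0,0],"slide":[0,0,0],"gripper":70},{"rot":[0,0,0],"slide":[0,0,0],"gripper":85},{"rot":[0,0,0],"slide":[0,0,0],"gripper":85},{"rot":[0,0,0],"slide":[0,0,-15],"gripper":85},{"rot":[0,0,0],"slide":[0,0,-25],"gripper":85},{"rot":[0,0,0],"slide":[20,0,-20],"gripper":85},{"rot":[0,0,0],"slide":[20,0,0],"gripper":85},{"rot":[0,0,0],"slide":[0,0,0],"gripper":85}]' 20
python3 - <<'E'
from h import *
go(P["tr"],.105,172); 
E
```

```text
clock: 14.0
tool_pos: [0.6209, -0.0977, 0.1348]
tcp_rot: [-179.9, 0.6, 174.7]
wrist_force: [0.3, -0.0, -0.1]
opening: 0.0848
finger_force: 0.0
t 14.0 pos [ 0.6209 -0.0977  0.1348] rot [-179.9    0.6  174.7] board [-15.1 -93. ] turn [-0.001  0.011  0.047] then slide [139.7 139.8  29.8]
```

```bash
python3 -m inch '[{"rot":[0,0.011,0.02],"slide":[20,20,0],"gripper":85},{"rot":[0,0,0],"slide":[20,20,0],"gripper":85},{"rot":[0,0,0],"slide":[20,20,0],"gripper":85},{"rot":[0,0,0],"slide":[20,20,0],"gripper":85},{"rot":[0,0,0],"slide":[20,20,0],"gripper":85},{"rot":[0,0,0],"slide":[20,20,10],"gripper":85},{"rot":[0,0,0],"slide":[14,14,15],"gripper":85},{"rot":[0,0,0],"slide":[0,0,0],"gripper":85}]' 20
python3 - <<'E'
from h import *
go(P["tr"],.068,173.5); 
E
```

```text
clock: 14.8
tool_pos: [0.5014, 0.0514, 0.1062]
tcp_rot: [-179.9, -0.3, 173.7]
wrist_force: [0.2, -0.0, -0.8]
opening: 0.0849
finger_force: 0.0
t 14.8 pos [0.5014 0.0514 0.1062] rot [-179.9   -0.3  173.7] board [-149.3   42.9] turn [-0.002 -0.005  0.004] then slide [ 0.4  8.8 38.2]
```

```bash
python3 -m inch '[{"rot":[0,0,0],"slide":[0,8.5,0],"gripper":85},{"rot":[0,0,0],"slide":[0,0,13],"gripper":85},{"rot":[0,0,0],"slide":[0,0,13],"gripper":80},{"rot":[0,0,0],"slide":[0,0,12],"gripper":60},{"rot":[0,0,0],"slide":[0,0,0],"gripper":40},{"rot":[0,0,0],"slide":[0,0,0],"gripper":24},{"rot":[0,0,0],"slide":[0,0,0],"gripper":24},{"rot":[0,0,0],"slide":[0,0,0],"gripper":24},{"rot":[0,0,0],"slide":[0,0,0],"gripper":24},{"rot":[0,0,0],"slide":[0,0,0],"gripper":24}]' 20
python3 - <<'E'
from h import *
go(W((-8,119)),.067); go(W((30,119)),.067); 
E
```

```text
clock: 15.8
tool_pos: [0.5058, 0.0583, 0.0706]
tcp_rot: [-179.9, 0.1, 173.6]
wrist_force: [0.1, -0.4, 0.9]
opening: 0.0341
finger_force: 20.1
t 15.8 pos [0.5058 0.0583 0.0706] rot [-1.799e+02  1.000e-01  1.736e+02] board [-145.7   50.2] turn [-0.001  0.001 -0.009] then slide [-137.7   68.8    3.6]
t 15.8 pos [0.5058 0.0583 0.0706] rot [-1.799e+02  1.000e-01  1.736e+02] board [-145.7   50.2] turn [-0.001  0.001 -0.009] then slide [-175.7   68.8    3.6]
```

```bash
python3 -m inch '[{"rot":[0,0,0],"slide":[-13,7,0],"gripper":24},{"rot":[0,0,0],"slide":[-14,7,0],"gripper":24},{"rot":[0,0,0],"slide":[-14,7,0],"gripper":24},{"rot":[0,0,0],"slide":[-14,7,0],"gripper":24},{"rot":[0,0,0],"slide":[-14,7,0],"gripper":24},{"rot":[0,0,0],"slide":[-14,7,0],"gripper":24},{"rot":[0,0,0],"slide":[-14,7,0],"gripper":24},{"rot":[0,0,0],"slide":[-14,7,0],"gripper":24},{"rot":[0,0,0],"slide":[-14,7,0],"gripper":24},{"rot":[0,0,0],"slide":[-12,6,0],"gripper":24},{"rot":[0,0,0],"slide":[0,0,0],"gripper":24}]' 20
python3 - <<'E'
from h import *
go(W((30,119)),.067); 
E
```

```text
clock: 16.9
tool_pos: [0.6512, 0.1123, 0.0706]
tcp_rot: [-180.0, 0.2, 173.6]
wrist_force: [1.2, -0.0, 2.8]
opening: 0.0347
finger_force: 20.3
t 16.9 pos [0.6512 0.1123 0.0706] rot [-180.     0.2  173.6] board [ -6.6 118.9] turn [-0.     0.003 -0.008] then slide [-36.6   0.1   3.6]
```

```bash
python3 -m inch '[{"rot":[0,0,0],"slide":[-12,0,0],"gripper":24},{"rot":[0,0,0],"slide":[-12,0,0],"gripper":24},{"rot":[0,0,0],"slide":[-11,0,0],"gripper":24},{"rot":[0,0,0],"slide":[0,0,0],"gripper":60},{"rot":[0,0,0],"slide":[0,0,0],"gripper":70},{"rot":[0,0,0],"slide":[0,0,0],"gripper":85},{"rot":[0,0,0],"slide":[0,0,0],"gripper":85},{"rot":[0,0,0],"slide":[0,0,-15],"gripper":85},{"rot":[0,0,0],"slide":[0,0,-25],"gripper":85},{"rot":[0,0,0],"slide":[20,0,-20],"gripper":85},{"rot":[0,0,0],"slide":[20,0,0],"gripper":85},{"rot":[0,0,0],"slide":[0,0,0],"gripper":85}]' 20
python3 - <<'E'
from h import *
go(P["cap"],.13); 
E
```

```text
clock: 18.1
tool_pos: [0.6423, 0.1126, 0.1314]
tcp_rot: [-179.9, 0.0, 173.6]
wrist_force: [-0.3, 1.1, -0.1]
opening: 0.085
finger_force: 0.0
t 18.1 pos [0.6423 0.1126 0.1314] rot [-179.9    0.   173.6] board [-15.5 118.4] turn [-0.001  0.    -0.008] then slide [ 178.6 -192.1    1.4]
```

```bash
python3 -m inch '[{"rot":[0,0,0],"slide":[18,-19,0],"gripper":85},{"rot":[0,0,0],"slide":[18,-20,0],"gripper":85},{"rot":[0,0,0],"slide":[18,-20,0],"gripper":85},{"rot":[0,0,0],"slide":[18,-20,0],"gripper":85},{"rot":[0,0,0],"slide":[18,-20,0],"gripper":85},{"rot":[0,0,0],"slide":[18,-20,0],"gripper":85},{"rot":[0,0,0],"slide":[18,-20,0],"gripper":85},{"rot":[0,0,0],"slide":[18,-19,0],"gripper":85},{"rot":[0,0,0],"slide":[18,-18,0],"gripper":85},{"rot":[0,0,0],"slide":[16,-15,0],"gripper":85},{"rot":[0,0,0],"slide":[0,0,0],"gripper":85}]' 20
python3 - <<'E'
from h import *
go(P["cap"],.072); 
E
```

```text
clock: 19.2
tool_pos: [0.4439, -0.0589, 0.13]
tcp_rot: [-179.9, -0.1, 173.4]
wrist_force: [0.5, -0.4, 0.4]
opening: 0.0849
finger_force: 0.0
t 19.2 pos [ 0.4439 -0.0589  0.13  ] rot [-1.799e+02 -1.000e-01  1.734e+02] board [-195.1  -72.7] turn [-0.002 -0.002 -0.011] then slide [-1. -1. 58.]
```

```bash
python3 -m inch '[{"rot":[0,0,0],"slide":[-1,-1,15],"gripper":85},{"rot":[0,0,0],"slide":[0,0,15],"gripper":85},{"rot":[0,0,0],"slide":[0,0,15],"gripper":85},{"rot":[0,0,0],"slide":[0,0,13],"gripper":70},{"rot":[0,0,0],"slide":[0,0,0],"gripper":45},{"rot":[0,0,0],"slide":[0,0,0],"gripper":22},{"rot":[0,0,0],"slide":[0,0,0],"gripper":22},{"rot":[0,0,0],"slide":[0,0,0],"gripper":22},{"rot":[0,0,0],"slide":[0,0,0],"gripper":22},{"rot":[0,0,0],"slide":[0,0,0],"gripper":22}]' 20
python3 - <<'E'
from h import *
go(W((-8,0)),.07); go(W((30,0)),.07)
E
```

```text
clock: 20.2
tool_pos: [0.4477, -0.0589, 0.073]
tcp_rot: [-179.9, 0.1, 173.6]
wrist_force: [1.1, 1.4, 2.0]
opening: 0.0291
finger_force: 20.6
t 20.2 pos [ 0.4477 -0.0589  0.073 ] rot [-1.799e+02  1.000e-01  1.736e+02] board [-191.3  -72.3] turn [-0.001  0.002 -0.009] then slide [-183.3   72.3    3. ]
t 20.2 pos [ 0.4477 -0.0589  0.073 ] rot [-1.799e+02  1.000e-01  1.736e+02] board [-191.3  -72.3] turn [-0.001  0.002 -0.009] then slide [-221.3   72.3    3. ]
```

```bash
python3 -m inch '[{"rot":[0,0,0],"slide":[-13,5,0],"gripper":22},{"rot":[0,0,0],"slide":[-14,6,0],"gripper":22},{"rot":[0,0,0],"slide":[-14,6,0],"gripper":22},{"rot":[0,0,0],"slide":[-14,6,0],"gripper":22},{"rot":[0,0,0],"slide":[-14,6,0],"gripper":22},{"rot":[0,0,0],"slide":[-14,6,0],"gripper":22},{"rot":[0,0,0],"slide":[-14,6,0],"gripper":22},{"rot":[0,0,0],"slide":[-14,6,0],"gripper":22},{"rot":[0,0,0],"slide":[-14,6,0],"gripper":22},{"rot":[0,0,0],"slide":[-14,6,0],"gripper":22},{"rot":[0,0,0],"slide":[-14,6,0],"gripper":22},{"rot":[0,0,0],"slide":[-14,6,0],"gripper":22},{"rot":[0,0,0],"slide":[-14,1,0],"gripper":22},{"rot":[0,0,0],"slide":[0,0,0],"gripper":22}]' 20
python3 - <<'E'
from h import *
go(W((28,0)),.07)
E
```

```text
clock: 21.6
tool_pos: [0.637, -0.0074, 0.0731]
tcp_rot: [-180.0, 0.2, 173.6]
wrist_force: [1.1, 0.3, 2.2]
opening: 0.0293
finger_force: 20.8
t 21.6 pos [ 0.637  -0.0074  0.0731] rot [-180.     0.2  173.6] board [-8.4 -1.6] turn [-0.001  0.004 -0.009] then slide [-36.4   1.6   3.1]
```

```bash
python3 -m inch '[{"rot":[0,0,0],"slide":[-12,0,0],"gripper":22},{"rot":[0,0,0],"slide":[-12,0,0],"gripper":22},{"rot":[0,0,0],"slide":[-11,0,0],"gripper":22},{"rot":[0,0,0],"slide":[0,0,0],"gripper":60},{"rot":[0,0,0],"slide":[0,0,0],"gripper":70},{"rot":[0,0,0],"slide":[0,0,0],"gripper":85},{"rot":[0,0,0],"slide":[0,0,0],"gripper":85},{"rot":[0,0,0],"slide":[0,0,-15],"gripper":85},{"rot":[0,0,0],"slide":[0,0,-25],"gripper":85},{"rot":[0,0,0],"slide":[20,0,-30],"gripper":85},{"rot":[0,0,0],"slide":[30,0,-30],"gripper":85},{"rot":[0,0,0],"slide":[40,0,-30],"gripper":85},{"rot":[0,0,0],"slide":[40,0,-10],"gripper":85},{"rot":[0,0,0],"slide":[30,0,0],"gripper":85},{"rot":[0,0,0],"slide":[0,0,0],"gripper":85}]' 20
python3 - <<'E'
from h import *
import cv2
p,d=eyes.grab_frame("wrist"); cv2.imwrite("pics/w3.png",p[:,:,::-1])
p,d=eyes.grab_frame("side"); a=cv2.convertScaleAbs(p[:,:,::-1][140:320,190:450],alpha=1.5); cv2.imwrite("pics/s3.png",cv2.resize(a,None,fx=3,fy=3,interpolation=cv2.INTER_CUBIC))
E
```

```text
clock: 23.1
tool_pos: [0.5063, 0.007, 0.2131]
tcp_rot: [-179.9, -0.1, 173.6]
wrist_force: [1.4, -0.5, 0.3]
opening: 0.0852
finger_force: 0.0
```

View pics/w3.png

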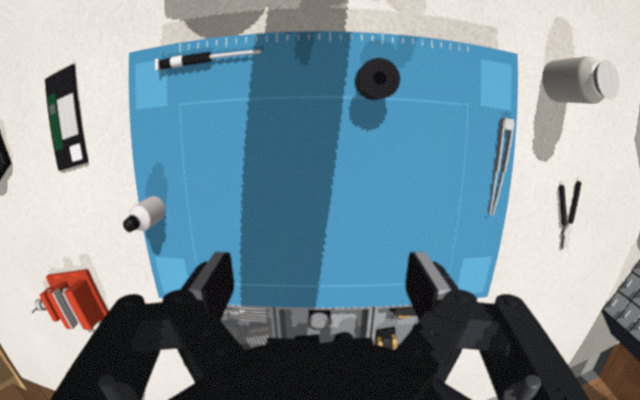

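View pics/s3.png

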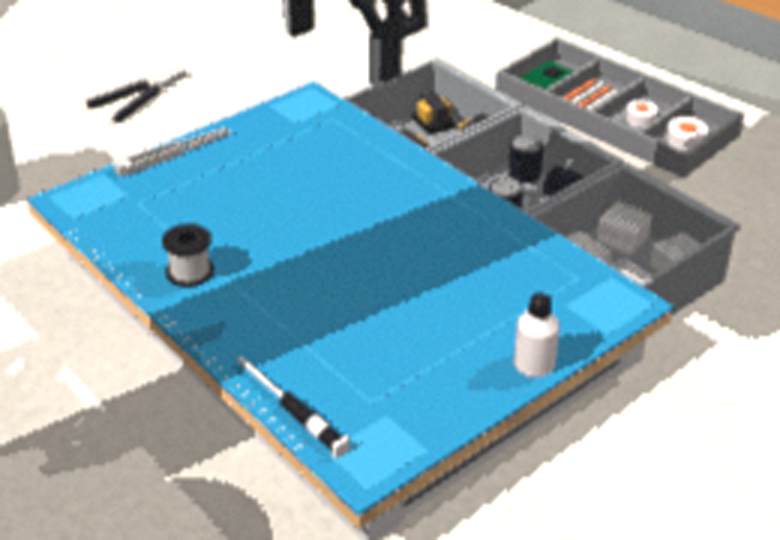

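The mat is clear of parts and the bystanders are in place. The side view shows the capacitor (505,188) and the heat sinks (585,245) and (635,270) in their bins. The transformer is mostly hidden, so I'll check it from the top.

```bash
python3 - <<'E'
from h import *
import cv2
p,d=eyes.grab_frame("top"); a=cv2.convertScaleAbs(p[:,:,::-1][110:180,270:410],alpha=2); cv2.imwrite("pics/t4.png",cv2.resize(a,None,fx=5,fy=5,interpolation=cv2.INTER_CUBIC))
E
```

```text
(no output)
```

View pics/t4.png

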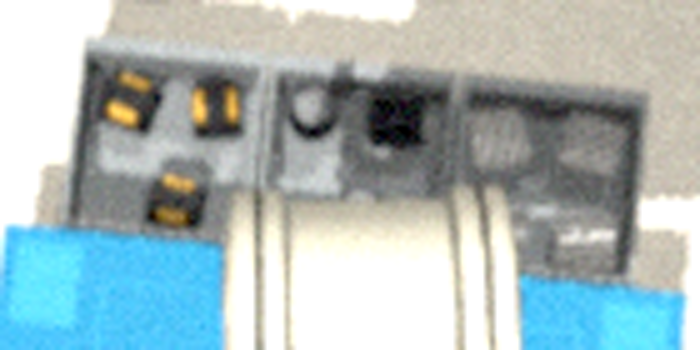

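The transformer is on its bin's floor at (176,200), and both heat sinks are in theirs, one at (585,245) and the other at (530,240). The side view showed the capacitor in its bin. Handing in.

```bash
python3 -c "
from workcell import r
print(r.close_job())"
```

```text
the job is handed in; nothing more can be done
None
```

I handed the job in at about 23 s: all four parts were slid, held lightly between the fingers without lifting, over the far edge and are in their own bins, with the tools and bottles where they were; the judge's verdict was not shown.

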